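Fetch the test weight from behind the bottles and set it on the scale

TASK

The steel test weight for the bench scale is hemmed in by three bottles on the round stand. First clear all three bottles onto the metal tray, standing, without shifting the weight; only then set the weight upright in the middle of the scale's pan, and after that put each bottle back upright on the middle of the coaster of its own colour. Leave the finger clip alone and do not knock anything over.

Things in the scene. Friction and masses are not known exactly. Their poses are not given: they have to be found in the camera images.
- bottle_blue_mid (a point): Centre (half-way up) of the blue bottle: round, 100 mm tall, 48 mm diameter and straight-sided up to 78 mm (28 mm above this point), then a shoulder and a 30 mm wide cap; blue, with a white band low down; about 130 g. Its z axis is the bottle's axis, upwards. At the start it stands on the blue coaster, 86 mm from the next bottle and 64 mm from the weight, centre to centre: fingers closing square to the line from weight to bottle have most room.
- bottle_green_mid (a point): Centre (half-way up) of the green bottle: round, 100 mm tall, 48 mm diameter and straight-sided up to 78 mm (28 mm above this point), then a shoulder and a 30 mm wide cap; green, with a white band low down; about 130 g. Its z axis is the bottle's axis, upwards. At the start it stands on the green coaster, 86 mm from the next bottle and 64 mm from the weight, centre to centre: fingers closing square to the line from weight to bottle have most room.
- bottle_orange_mid (a point): Centre (half-way up) of the orange bottle: round, 100 mm tall, 48 mm diameter and straight-sided up to 78 mm (28 mm above this point), then a shoulder and a 30 mm wide cap; orange, with a white band low down; about 130 g. Its z axis is the bottle's axis, upwards. At the start it stands on the orange coaster, 86 mm from the next bottle and 64 mm from the weight, centre to centre: fingers closing square to the line from weight to bottle have most room.
- weight_mid (a point): Centre (half-way up) of the steel test weight: round, 50 mm tall, body 42 mm in diameter up to 34 mm (9 mm above this point), then a narrow neck and a 26 mm knob; z axis upwards; about 0.45 kg. It stands on the white round stand (210 mm across, 10 mm high, fixed), a bottle before it and one on each flank, too tight for a gripper until they are gone.
- coaster_blue: Blue round coaster, 66 mm diameter, 4 mm thick, fixed on the white stand (its top is 14 mm above the work surface). Origin: centre of its underside, 10 mm above the work surface. The home of the blue bottle.
- coaster_green: Green round coaster, 66 mm diameter, 4 mm thick, fixed on the white stand (its top is 14 mm above the work surface). Origin: centre of its underside, 10 mm above the work surface. The home of the green bottle.
- coaster_orange: Orange round coaster, 66 mm diameter, 4 mm thick, fixed on the white stand (its top is 14 mm above the work surface). Origin: centre of its underside, 10 mm above the work surface. The home of the orange bottle.
- tray: Aluminium holding tray, fixed, open on top, 290 mm (its x axis) by 130 mm (its y axis), outer sizes; walls 5 mm thick, rim 12 mm high, floor 5 mm above the work surface. Origin: centre of its underside. Room for three bottles in a row along x, 85 mm apart. It lies left or right of the stand, the scale on the other side.
- pan (a point): Centre of the top face of the bench scale's steel pan, marked by a thin dark ring of 60 mm diameter. The pan is flat, 140 x 150 mm, 60 mm above the work surface, and rigid; the scale is a white box 200 x 170 mm, fixed. Axes: x from the display towards the pan, z up.
- oximeter: Finger clip (a pulse meter) lying beyond the stand: white and blue, 62 mm (its x axis) by 34 mm by 32 mm high, with a dark display on top, loose; to be left alone. Origin: centre of its underside.

How it is judged:
On the way, in this order (a step that is already met when the one before it is completed fails the run):
1. all three bottles stand upright on the metal tray, the weight still at its starting place (within 30 mm) (x of bottle_blue_mid in the frame of tray between -0.135 and 0.135 m and y of bottle_blue_mid in the frame of tray between -0.055 and 0.055 m and z of bottle_blue_mid in the frame of tray between 0.047 and 0.063 m and angle between each of bottle_blue_mid, bottle_green_mid, bottle_orange_mid's own z axis and vertical below 0.1 rad and x of bottle_green_mid in the frame of tray between -0.135 and 0.135 m and y of bottle_green_mid in the frame of tray between -0.055 and 0.055 m and z of bottle_green_mid in the frame of tray between 0.047 and 0.063 m and x of bottle_orange_mid in the frame of tray between -0.135 and 0.135 m and y of bottle_orange_mid in the frame of tray between -0.055 and 0.055 m and z of bottle_orange_mid in the frame of tray between 0.047 and 0.063 m and distance of weight_mid from where it was at the start of the episode below 0.03 m), for 0.2 s.
2. the weight stands released in the middle of the scale's pan (within 12 mm), while all three bottles are still on the tray (horizontal distance between weight_mid and pan below 0.012 m and z of weight_mid in the frame of pan between 0.02 and 0.03 m and angle between each of weight_mid, bottle_blue_mid, bottle_green_mid, bottle_orange_mid's own z axis and vertical below 0.1 rad and linear speed of weight below 0.02 m/s and x of bottle_blue_mid in the frame of tray between -0.135 and 0.135 m and y of bottle_blue_mid in the frame of tray between -0.055 and 0.055 m and z of bottle_blue_mid in the frame of tray between 0.047 and 0.063 m and x of bottle_green_mid in the frame of tray between -0.135 and 0.135 m and y of bottle_green_mid in the frame of tray between -0.055 and 0.055 m and z of bottle_green_mid in the frame of tray between 0.047 and 0.063 m and x of bottle_orange_mid in the frame of tray between -0.135 and 0.135 m and y of bottle_orange_mid in the frame of tray between -0.055 and 0.055 m and z of bottle_orange_mid in the frame of tray between 0.047 and 0.063 m and contact force between the fingers and weight below 0.1 N), for 0.2 s.
At the end, for the whole second after the job is handed in: The weight stands upright on the scale, within 12 mm of the pan's centre, and each bottle stands upright (within 0.1 rad) on the coaster of its own colour, within 12 mm of its centre; all at rest (horizontal distance between weight_mid and pan below 0.012 m and z of weight_mid in the frame of pan between 0.02 and 0.03 m and angle between each of weight_mid, bottle_blue_mid, bottle_green_mid, bottle_orange_mid's own z axis and vertical below 0.1 rad and linear speed of each of weight, bottle_blue, bottle_green, bottle_orange below 0.02 m/s and horizontal distance between bottle_blue_mid and coaster_blue below 0.012 m and z of bottle_blue_mid in the frame of coaster_blue between 0.049 and 0.059 m and horizontal distance between bottle_green_mid and coaster_green below 0.012 m and z of bottle_green_mid in the frame of coaster_green between 0.049 and 0.059 m and horizontal distance between bottle_orange_mid and coaster_orange below 0.012 m and z of bottle_orange_mid in the frame of coaster_orange between 0.049 and 0.059 m); the robot touches nothing.
It fails at once if the finger clip is shifted by more than 20 mm (distance of oximeter from where it was at the start of the episode above 0.02 m).
It fails at once if a bottle or the weight is tipped by more than 0.6 rad (angle between any of bottle_blue_mid, bottle_green_mid, bottle_orange_mid, weight_mid's own z axis and vertical above 0.6 rad).
It also fails if it takes over 144 s, if anything falls off the work surface, if the arm or the gripper's body presses on something with over 40 N, if the wrist force passes 120 N, or if a joint passes its speed limit or range.

ROBOT

A 7-joint arm with a two-finger parallel gripper is mounted at the origin on the work surface. World frame = base frame: x ahead of the robot, y to its left, z up, the work surface at z = 0. Lengths are in m, angles in rad, forces in N, time in s.
With the tool pointing down it reaches from about 0.4 to 0.85 m from the base axis. Payload 10.4 kg.
Tool frame: the origin (TCP) lies midway between the tips of the shut fingers; the grasp point (between the pads) lies 19 mm behind it; z points along the fingers, x is the direction in which the jaws open and shut, and the axes are right-handed (so a half turn about z gives the same grasp; the last joint's range is limited). The gripper opens to 87 mm and grips with 3 to 60 N. Pads are 19 mm wide; open, the fingers measure 117 mm over their backs; the gripper's body (75 mm by 190 mm) begins 51 mm behind the grasp point.
Start: joints at [1.28, 0.332, -0.065, 1.46, 0.022, 1.35, -0.088], TCP at [0.165, -0.603, 0.223] pointing down, gripper open.
Joint ranges: [-2.6, 2.6], [-0.5, 2.12], [-1.47, 1.34], [0.16, 2.42], [-1.27, 4.41], [0.06, 2.06], [-2.6, 2.6]. Speed limits (rad/s): [2.22, 2.22, 2.79, 2.79, 3.14, 3.14, 3.14].

INTERFACE

Orientations are given as a unit quaternion [x, y, z, w].
In Python, from bench import r gives the robot as it stands. The module is installed in compiled form; this text tells all that it offers.
- The arm moves only by the tool play_rows, never from a script. Its argument "commands" is a list of rows, each a list of 7 numbers: the shift along the world's x, y, z in cm, then the turn, a rotation vector about the world's x, y, z in rad, then the finger opening in cm, from 0 to 8.7. A call has 1 to 20 rows; each row shifts and turns the commanded pose from where the row before left it; what a row does not reach is not made up. A row lasts 1/8 s, in which the tool goes at most 62.5 mm and 10.7 degrees, less where a joint would pass 70% of its speed; a pose out of reach is approached as far as the arm can. A call is refused whole if a number of a shift passes 6.25 or a number of a turn 0.188, either way. A call with a gripper value outside its range is refused whole. The fingers move at their own pace and stop on an object; "grip_force" is the grip in N (left out, the last holds). Time passes only in rows, so rows that do not move let the fingers close. It gives the time, the measured TCP pose, the force and the opening at its end, in the units of the state.
- r.read_state(): the state, without advancing time (a new reading comes with each control period).
- r.camera(name): name is "scene" or "side" or "wrist"; returns a dict with "img" (420x560x3 uint8, red, green, blue), "K" (3x3 intrinsics, pixels), "k1" (the pictures are not rectified: a ray, as slopes to the right and down, at radius r is drawn at 1 + k1 r^2 times it, then the intrinsics apply), "camera_from_world" (4x4, takes a point from world to camera coordinates). Camera axes: x right, y down, z forward; pixel columns grow to the right and rows downward; lengths in m; the calibration is good to about 2 mm. A picture is of the moment at which its call begins. There is no depth.
- r.close_job(): hands the job in, once; it reports no verdict.
The state is a dict: "time": time; "joint_positions": joint angles; "joint_vel": joint speeds; "joint_torque": joint torques, N m; "ee_pos": TCP position; "eef_rot": TCP orientation; "ft_force": force on the tool from outside, world axes, zero at the start; "torque": the same for the moment, N m; "width": finger opening in m.
Only numpy, scipy, OpenCV 4.12 (cv2) and the standard library are available. Lean on these libraries where they do the work, as an engineer would, in place of code of your own. Each camera call takes 0.05 s, during which the arm holds its last target. There are 200 camera calls.

## Working session

There is one attempt and no reset: what is moved stays moved. The work goes in short steps, Python scripts to look and compute and a tool call to move; the robot and the scene stay as the last step left them, time stands still between calls to the robot, and variables do not carry over. Pictures are saved under pics/ and viewed, about 12 in all and at most 16, crops included, and the job is handed in when it is done.

Besides the shell and the picture viewer there is one more tool, called after "Call:" as a command line: name --pt "numbers of a row" for each row, then --argument value for the rest. play_rows: Moves the arm, as the interface text tells. Its arguments: {"type":"object","properties":{"commands":{"type":"array","items":{"type":"array","items":{"type":"number"}}},"grip_force":{"type":"number"}},"required":["commands"]}

```bash
mkdir -p pics; cat > h.py <<'E'
import numpy as np, cv2
from bench import r
def cam(n):
    c=r.camera(n); c['T']=np.array(c['camera_from_world']); c['K']=np.array(c['K']); return c
def save(c,f): cv2.imwrite('pics/'+f,np.ascontiguousarray(c['img'][:,:,::-1]))
def ray(c,u,v):
    K=c['K'];x=(u-K[0,2])/K[0,0];y=(v-K[1,2])/K[1,1]
    xd=np.array([x,y]);p=xd.copy()
    for _ in range(20): p=xd/(1+c['k1']*(p@p))
    R=c['T'][:3,:3];t=c['T'][:3,3]
    return -R.T@t, R.T@np.array([p[0],p[1],1])
def onz(c,u,v,z):
    o,d=ray(c,u,v); return o+d*(z-o[2])/d[2]
def proj(c,P):
    q=c['T'][:3,:3]@np.array(P)+c['T'][:3,3];p=q[:2]/q[2];p=p*(1+c['k1']*(p@p));K=c['K']
    return np.array([K[0,0]*p[0]+K[0,2],K[1,1]*p[1]+K[1,2]])
E
python3 - <<'E'
from h import *
for n in ['scene','side']:
    c=cam(n);save(c,n+'0.png');o=-c['T'][:3,:3].T@c['T'][:3,3];print(n,o,c['T'][2,:3],c['k1'],c['K'][0])
s=r.read_state();print({k:np.round(s[k],3) for k in ['time','ee_pos','eef_rot','width']})
E
```

```text
scene [1.12499552 0.52438538 0.6693828 ] [-0.57070609 -0.53267803 -0.62493893] -0.11406714051071724 [467.27071278   0.         281.40124082]
side [ 0.12845737 -0.47960914  0.48422051] [ 0.56306411  0.62946691 -0.53547195] -0.029687973970727505 [391.5935345    0.         281.45222464]
{'time': np.float64(0.1), 'ee_pos': array([ 0.165, -0.602,  0.222]), 'eef_rot': array([ 0.795, -0.606, -0.001, -0.   ]), 'width': np.float64(0.087)}
```

View pics/scene0.png

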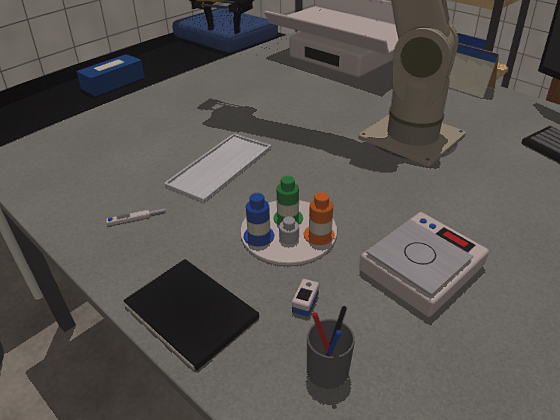

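View pics/side0.png

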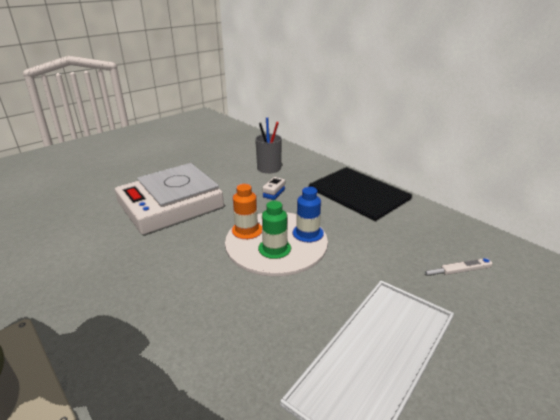

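The scene picture shows the bottles blue (258,220), green (288,200) and orange (321,220). The weight knob is at (289,224), the tray around (218,167), the pan ring at (420,253) and the clip at (306,296). The side picture shows the same layout, with the tray near (375,350) and the ring at (177,181).

```bash
cat >> h.py <<'E'
HUE={'blue':(105,130),'green':(45,85),'orange':(3,17)}
def cmask(c,col,roi=None,smin=120):
    h=cv2.cvtColor(c['img'],cv2.COLOR_RGB2HSV);lo,hi=HUE[col]
    m=((h[...,0]>=lo)&(h[...,0]<=hi)&(h[...,1]>smin)&(h[...,2]>50)).astype(np.uint8)
    if roi: 
        k=np.zeros_like(m);x0,y0,x1,y1=roi;k[y0:y1,x0:x1]=1;m*=k
    return m
def tri(rays):
    A=np.zeros((3,3));b=np.zeros(3)
    for o,d in rays:
        d=d/np.linalg.norm(d);M=np.eye(3)-np.outer(d,d);A+=M;b+=M@o
    X=np.linalg.solve(A,b)
    res=[np.linalg.norm((np.eye(3)-np.outer(d,d)/(d@d))@(X-o)) for o,d in rays]
    return X,max(res)
def bottle(m,n=9):
    "cap centre pixel: mean column and row over top n rows"
    _,lab,st,_=cv2.connectedComponentsWithStats(m)
    # biggest component = body+cap
    ys=[(s[4],i) for i,s in enumerate(st) if i];i=max(ys)[1]
    top=st[i][1];v,u=np.nonzero(lab==i);k=(v>=top)&(v<top+n)
    mids=[(u[v==q].min()+u[v==q].max())/2 for q in range(top+1,top+n)]
    return np.mean(mids),top+n/2,top,st[i]
E
python3 - <<'E'
from h import *
S=cam('scene');D=cam('side')
roiS=(235,160,345,255);roiD=(220,170,335,265)
for col in HUE:
    a=bottle(cmask(S,col,roiS));b=bottle(cmask(D,col,roiD))
    X,e=tri([ray(S,a[0],a[1]),ray(D,b[0],b[1])])
    print(col,np.round(a[:3],1),a[3],np.round(b[:3],1),b[3],'X',X.round(4),'res',round(e,4))
    for n,c,q in(('S',S,a),('D',D,b)): print('  z.108',onz(c,q[0],q[1],.108).round(4))
# white stand
for n,c,roi in(('S',S,(230,190,345,270)),('D',D,(215,210,335,275))):
    h=cv2.cvtColor(c['img'],cv2.COLOR_RGB2HSV);m=((h[...,1]<60)&(h[...,2]>140)).astype(np.uint8)
    k=np.zeros_like(m);x0,y0,x1,y1=roi;k[y0:y1,x0:x1]=1;m*=k
    v,u=np.nonzero(m);pts=np.array([onz(c,x,y,.010)[:2] for x,y in cv2.convexHull(np.stack([u,v],1).astype(np.int32))[:,0]])
    (cx,cy),R=cv2.minEnclosingCircle(pts.astype(np.float32));print(n,'stand',cx,cy,R)
def crop(c,x0,y0,x1,y1,k): return cv2.resize(c['img'][y0:y1,x0:x1,::-1],None,fx=k,fy=k,interpolation=cv2.INTER_CUBIC)
A=crop(S,160,130,280,206,3);B=crop(S,240,165,340,265,4);C=crop(S,350,200,495,320,3);E=crop(D,110,155,225,235,3)
im=np.zeros((600,800,3),np.uint8)
for a,(x,y) in((A,(0,0)),(B[:,:400],(400,0)),(E[:240,:345],(0,235))): im[y:y+a.shape[0],x:x+a.shape[1]]=a[:600-y,:800-x]
cv2.imwrite('pics/c1.png',im)
# ring
for n,c,roi in(('S',S,(395,230,445,275)),('D',D,(158,168,197,195))):
    x0,y0,x1,y1=roi;g=cv2.cvtColor(c['img'],cv2.COLOR_RGB2GRAY)[y0:y1,x0:x1].astype(float)
    d=(cv2.GaussianBlur(g,(0,0),5)-g);m=d>15;v,u=np.nonzero(m)
    P=np.array([onz(c,x+x0,y+y0,.06)[:2] for x,y in zip(u,v)])
    ce=P.mean(0)
    for _ in range(5):
        rr=np.hypot(*(P-ce).T);Q=P[abs(rr-.030)<.006]
        s=np.linalg.lstsq(np.c_[2*Q,np.ones(len(Q))],(Q**2).sum(1),rcond=None)[0];ce=s[:2]
    print(n,'pan',ce,'R',np.sqrt(s[2]+ce@ce),len(Q))
# tray
for n,c,roi in(('S',S,(155,125,280,206)),('D',D,(280,275,460,420))):
    h=cv2.cvtColor(c['img'],cv2.COLOR_RGB2HSV);m=((h[...,1]<60)&(h[...,2]>125)).astype(np.uint8)
    k=np.zeros_like(m);x0,y0,x1,y1=roi;k[y0:y1,x0:x1]=1;m*=k
    m=cv2.morphologyEx(m,cv2.MORPH_OPEN,np.ones((3,3)))
    cs=max(cv2.findContours(m,0,1)[0],key=cv2.contourArea)
    pts=np.array([onz(c,x,y,.012)[:2] for x,y in cs[:,0]]).astype(np.float32)
    print(n,'tray',cv2.minAreaRect(pts*1000))
E
```

```text
blue [256.6 197.5 193. ] [246 193  23  31 573] [309.8 190.5 186. ] [298 186  23  32 587] X [ 0.6147 -0.0188  0.112 ] res 0.0001
  z.108 [ 0.611  -0.0226  0.108 ]
  z.108 [ 0.6199 -0.014   0.108 ]
green [287.1 180.5 176. ] [277 176  22  30 326] [273.9 204.5 200. ] [263 200  23  34 628] X [ 0.5295 -0.0122  0.1116] res 0.001
  z.108 [ 0.5265 -0.0162  0.108 ]
  z.108 [ 0.5327 -0.0068  0.108 ]
orange [321.4 196.5 192. ] [309 192  24  32 600] [243.7 188.5 184. ] [233 184  23  31 591] X [0.5256 0.0753 0.1108] res 0.0005
  z.108 [0.523  0.0728 0.108 ]
  z.108 [0.5284 0.08   0.108 ]
S stand 0.5546658635139465 0.011223766021430492 0.10414436459541321
D stand 0.561149537563324 0.02191139943897724 0.16360796988010406
S pan [0.48733915 0.28440903] R 0.02882133209670328 137
D pan [0.48669624 0.28782653] R 0.029018691109877117 85
S tray ((485.2694091796875, -288.16058349609375), (273.04132080078125, 117.0285873413086), 10.048929214477539)
D tray ((512.9144897460938, -286.06060791015625), (267.3163757324219, 323.45159912109375), 47.65552520751953)
```

View pics/c1.png

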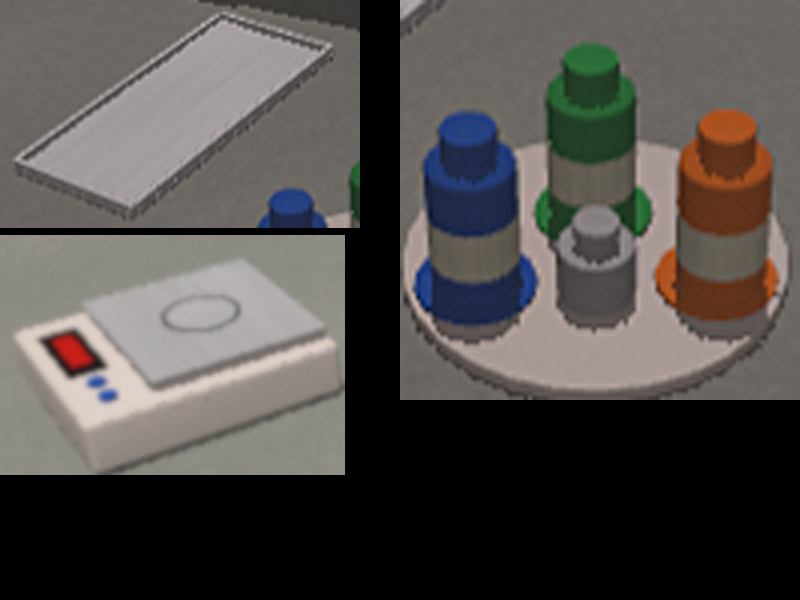

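```bash
python3 - <<'E'
from h import *
S=cam('scene')
print('knob',onz(S,289,218.2,.060))
P=[onz(S,*p,.012)[:2] for p in((234,134.3),(271,145.7),(204,199.3),(165,182.7))]
P=np.array(P);print(P.round(4),'c',P.mean(0),[np.linalg.norm(P[i]-P[(i+1)%4]).round(4) for i in range(4)])
e=(P[3]+P[2]-P[0]-P[1]);print('long axis deg',np.degrees(np.arctan2(e[1],e[0])))
print('clip',onz(S,306,296,.025))
s=r.read_state();print(s['ee_pos'],s['eef_rot'],s['width'])
E
```

```text
knob [0.57348659 0.0306032  0.06      ]
[[ 0.3512 -0.3777]
 [ 0.3285 -0.2532]
 [ 0.6095 -0.2045]
 [ 0.6293 -0.3309]] c [ 0.479633   -0.29157345] [np.float64(0.1265), np.float64(0.2851), np.float64(0.128), np.float64(0.282)]
long axis deg 9.689514112654663
clip [0.68685574 0.17215386 0.025     ]
[ 0.16537389 -0.60253998  0.22217901] [ 7.95197783e-01 -6.06350044e-01 -2.64345935e-04 -1.98685883e-04] 0.08687091235990081
```

Call:
play_rows --pt "2.5 3.25 0 0 0 -0.066 8.7" --pt "2.5 3.25 0 0 0 -0.066 8.7" --pt "2.5 3.25 0 0 0 -0.066 8.7" --pt "2.5 3.25 0 0 0 -0.066 8.7" --pt "2.5 3.25 0 0 0 -0.066 8.7" --pt "2.5 3.25 0 0 0 -0.066 8.7" --pt "2.5 3.25 0 0 0 -0.066 8.7" --pt "2.5 3.25 0 0 0 -0.066 8.7" --pt "2.5 3.25 0 0 0 -0.066 8.7" --pt "2.5 3.25 0 0 0 -0.066 8.7" --pt "2.5 3.25 0 0 0 -0.066 8.7" --pt "2.5 3.25 0 0 0 -0.066 8.7" --pt "2.5 3.25 0 0 0 -0.066 8.7" --pt "2.5 3.25 0 0 0 -0.066 8.7" --pt "2.5 3.25 0 0 0 -0.066 8.7" --pt "2.5 3.25 0 0 0 -0.066 8.7" --pt "2.5 3.25 0 0 0 -0.066 8.7" --pt "2.5 3.15 0 0 0 -0.066 8.7" --pt "0 0 0 0 0 0 8.7" --pt "0 0 0 0 0 0 8.7"

```text
time: 2.75
ee_pos: [0.6119, -0.0234, 0.2221]
eef_rot: [-0.324, 0.946, 0.0, -0.0]
ft_force: [0.1, -1.4, 0.1]
width: 0.0872
```

```bash
python3 - <<'E'
from h import *
W=cam('wrist');print(r.read_state()['ee_pos'])
im=np.ascontiguousarray(W['img'][:,:,::-1])
for P in((.6147,-.0188,.114),(.5295,-.0122,.114),(.5256,.0753,.114),(.575,.032,.060)):
    p=proj(W,P);print(p); cv2.drawMarker(im,tuple(int(x) for x in p),(255,0,255),0,12)
cv2.imwrite('pics/w1.png',im);print(W['T'][2,:3],-W['T'][:3,:3].T@W['T'][:3,3])
E
```

```text
[ 0.61179741 -0.0243776   0.22226972]
[275.606689   209.80112659]
[340.16423559 265.74788859]
[288.40646274 327.37854486]
[276.96934515 250.09094009]
[-0.17300385  0.22191409 -0.95959565] [ 0.65863689 -0.08417764  0.38425447]
```

View pics/w1.png

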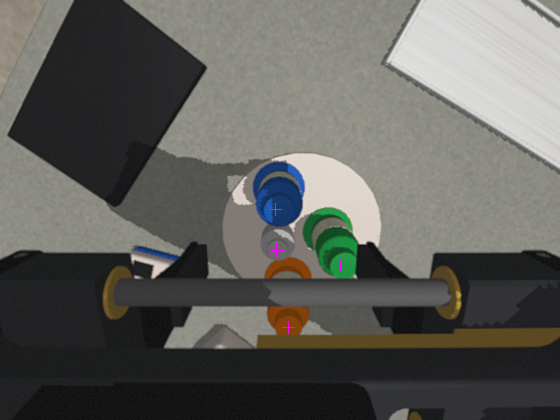

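```bash
python3 - <<'E'
import cv2
a=cv2.imread('pics/w1.png')[150:350,210:400];cv2.imwrite('pics/w1c.png',cv2.resize(a,None,fx=3,fy=3,interpolation=cv2.INTER_CUBIC))
E
```

```text
(no output)
```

View pics/w1c.png

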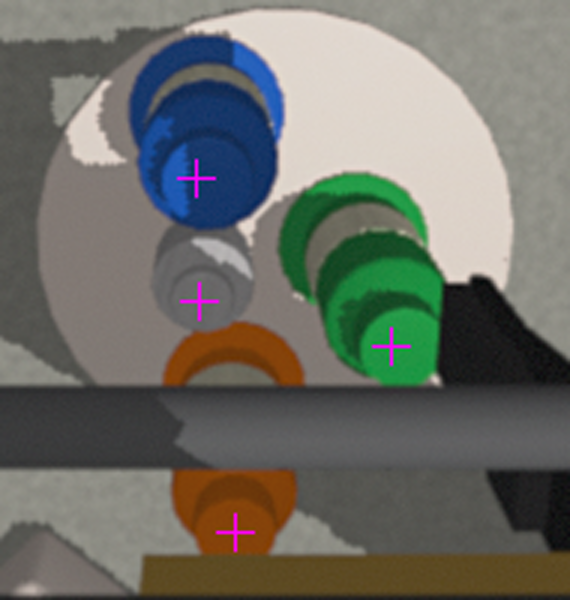

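```bash
python3 - <<'E'
from h import *
W=cam('wrist')
for n,u,v,z in(('blue',207,178,.114),('weight',203,293,.06),('green',402,345,.114),('orange',235,530,.114)):
    print(n,onz(W,210+u/3,150+v/3,z))
for _ in range(3): print(r.read_state()['ee_pos'])
E
```

```text
blue [ 0.61237117 -0.02205017  0.114     ]
weight [0.57619258 0.02820496 0.06      ]
green [ 0.52690799 -0.0159424   0.114     ]
orange [0.52622416 0.07387453 0.114     ]
[ 0.61176514 -0.02488316  0.22238019]
[ 0.61176514 -0.02488316  0.22238019]
[ 0.61176514 -0.02488316  0.22238019]
```

Call:
play_rows --pt "0.1 0.35 -2 0 0 0 8.7" --pt "0 0 -3 0 0 0 8.7" --pt "0 0 -3 0 0 0 8.7" --pt "0 0 -2 0 0 0 8.7" --pt "0 0 -1.5 0 0 0 8.7" --pt "0 0 -1.5 0 0 0 8.7" --pt "0 0 -1.5 0 0 0 8.7" --pt "0 0 -1 0 0 0 8.7" --pt "0 0 -1 0 0 0 8.7" --pt "0 0 0 0 0 0 8.7" --pt "0 0 0 0 0 0 8.7"

```text
time: 4.22
ee_pos: [0.6134, -0.0196, 0.0577]
eef_rot: [-0.324, 0.946, 0.0, 0.0]
ft_force: [0.4, -0.0, -0.1]
width: 0.087
```

Call:
play_rows --pt "0 0 0 0 0 0 7" --pt "0 0 0 0 0 0 6" --pt "0 0 0 0 0 0 5.4" --pt "0 0 0 0 0 0 5" --pt "0 0 0 0 0 0 4.6" --pt "0 0 0 0 0 0 4.2" --pt "0 0 0 0 0 0 4" --pt "0 0 0 0 0 0 4" --grip_force 15

```text
time: 5.22
ee_pos: [0.613, -0.0198, 0.0573]
eef_rot: [-0.324, 0.946, 0.0, -0.0]
ft_force: [-1.0, -0.5, 0.8]
width: 0.0473
```

Call:
play_rows --pt "0 0 1 0 0 0 4" --pt "0 0 2 0 0 0 4" --pt "0 0 3 0 0 0 4" --pt "0 0 3 0 0 0 4" --pt "0 0 3 0 0 0 4" --pt "0 0 2 0 0 0 4" --pt "-0.2 -1.5 0 0 0 0.084 4" --pt "-0.5 -2.6 0 0 0 0.1 4" --pt "-0.5 -2.6 0 0 0 0.1 4" --pt "-0.5 -2.6 0 0 0 0.1 4" --pt "-0.5 -2.6 0 0 0 0.1 4" --pt "-0.5 -2.6 0 0 0 0.1 4" --pt "-0.5 -2.6 0 0 0 0.1 4" --pt "-0.5 -2.6 0 0 0 0.1 4" --pt "-0.5 -2.6 0 0 0 0.1 4" --pt "-0.5 -2.2 0 0 0 0.1 4" --pt "-0.2 -1 0 0 0 0.1 4" --pt "0 0 0 0 0 0 4" --pt "0 0 0 0 0 0 4"

```text
time: 7.6
ee_pos: [0.5645, -0.2738, 0.1981]
eef_rot: [0.765, -0.644, 0.0, 0.0]
ft_force: [0.8, -0.2, -1.6]
width: 0.0475
```

Call:
play_rows --pt "0 0 -1.5 0 0 0 4" --pt "0 0 -3 0 0 0 4" --pt "0 0 -3 0 0 0 4" --pt "0 0 -3 0 0 0 4" --pt "0 0 -2 0 0 0 4" --pt "0 0 -1.2 0 0 0 4" --pt "0 0 -0.7 0 0 0 4" --pt "0 0 -0.3 0 0 0 4" --pt "0 0 -0.2 0 0 0 4" --pt "0 0 0 0 0 0 4" --pt "0 0 0 0 0 0 4"

```text
time: 8.98
ee_pos: [0.5643, -0.2747, 0.0487]
eef_rot: [0.765, -0.644, 0.0, 0.0]
ft_force: [0.3, 0.5, -0.6]
width: 0.0477
```

Call:
play_rows --pt "0 0 0 0 0 0 5.2" --pt "0 0 0 0 0 0 5.8" --pt "0 0 0 0 0 0 7" --pt "0 0 0 0 0 0 8.7" --pt "0 0 1.5 0 0 0 8.7" --pt "0 0 3 0 0 0 8.7" --pt "0 0 3 0 0 0 8.7" --pt "0 0 4 0 0 0 8.7" --pt "0 0 3 0 0 0 8.7" --pt "-0.3 1.8 0 0 0 0.06 8.7" --pt "-0.4 3 0 0 0 0.07 8.7" --pt "-0.5 3 0 0 0 0.08 8.7" --pt "-0.5 3 0 0 0 0.08 8.7" --pt "-0.5 3 0 0 0 0.08 8.7" --pt "-0.5 3 0 0 0 0.08 8.7" --pt "-0.5 3 0 0 0 0.08 8.7" --pt "-0.4 3 0 0 0 0.07 8.7" --pt "0 3.2 0 0 0 0 8.7" --pt "0 0 0 0 0 0 8.7" --pt "0 0 0 0 0 0 8.7"

```text
time: 11.48
ee_pos: [0.5281, -0.0148, 0.1933]
eef_rot: [0.922, -0.388, -0.0, 0.001]
ft_force: [0.2, -0.5, -0.2]
width: 0.0868
```

```bash
python3 - <<'E'
from h import *
S=cam('scene');W=cam('wrist')
a=S['img'][110:275,150:360,::-1];a=cv2.resize(a,None,fx=2,fy=2);b=W['img'][:,:,::-1]
im=np.zeros((420,800,3),np.uint8);im[:330,:420]=a;im[:,420:]=b[:,90:470];cv2.imwrite('pics/s2.png',im)
E
```

```text
(no output)
```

View pics/s2.png

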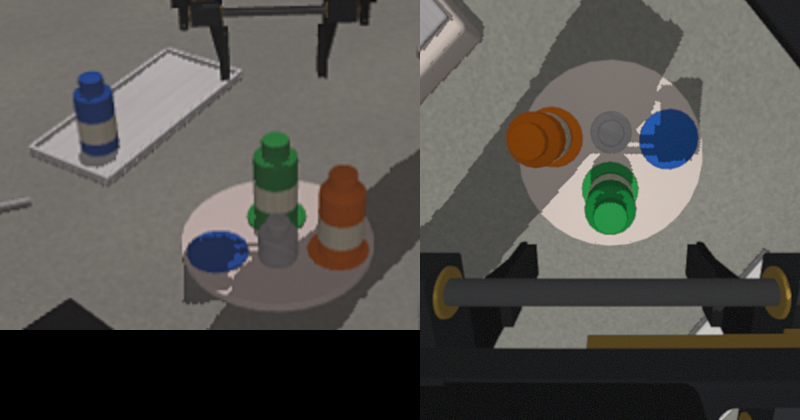

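The blue bottle stands on the tray, its base near (97,155) in the left crop. Its coaster is bare at (218,250). In the wrist view the green bottle at (610,212) lies midway between the fingers.

Call:
play_rows --pt "0 0 -2 0 0 0 8.7" --pt "0 0 -3 0 0 0 8.7" --pt "0 0 -2.5 0 0 0 8.7" --pt "0 0 -2 0 0 0 8.7" --pt "0 0 -1.5 0 0 0 8.7" --pt "0 0 -1.5 0 0 0 8.7" --pt "0 0 -1.1 0 0 0 8.7" --pt "0 0 0 0 0 0 8.7" --pt "0 0 0 0 0 0 7" --pt "0 0 0 0 0 0 6" --pt "0 0 0 0 0 0 5.4" --pt "0 0 0 0 0 0 5" --pt "0 0 0 0 0 0 4.6" --pt "0 0 0 0 0 0 4.2" --pt "0 0 0 0 0 0 4" --pt "0 0 0 0 0 0 4"

```text
time: 13.58
ee_pos: [0.5281, -0.0146, 0.0574]
eef_rot: [0.921, -0.389, -0.0, 0.0]
ft_force: [-0.9, 0.3, 2.1]
width: 0.0473
```

Call:
play_rows --pt "0 0 1 0 0 0 4" --pt "0 0 2 0 0 0 4" --pt "0 0 3 0 0 0 4" --pt "0 0 3 0 0 0 4" --pt "0 0 3 0 0 0 4" --pt "0 0 2 0 0 0 4" --pt "-0.6 -1.4 0 0 0 -0.05 4" --pt "-1.2 -2.7 0 0 0 -0.05 4" --pt "-1.2 -2.7 0 0 0 -0.05 4" --pt "-1.2 -2.7 0 0 0 -0.05 4" --pt "-1.2 -2.7 0 0 0 -0.05 4" --pt "-1.2 -2.7 0 0 0 -0.05 4" --pt "-1.2 -2.7 0 0 0 -0.05 4" --pt "-1.2 -2.7 0 0 0 -0.05 4" --pt "-1.2 -2.7 0 0 0 -0.05 4" --pt "-1.2 -2.7 0 0 0 -0.05 4" --pt "-1 -2 0 0 0 -0.05 4" --pt "-0.6 -1.3 0 0 0 -0.05 4" --pt "0 0 0 0 0 0 4" --pt "0 0 0 0 0 0 4"

```text
time: 16.08
ee_pos: [0.3987, -0.3037, 0.1973]
eef_rot: [0.766, -0.643, -0.0, 0.0]
ft_force: [0.4, 0.3, -1.1]
width: 0.0475
```

Call:
play_rows --pt "0 0 -1.5 0 0 0 4" --pt "0 0 -3 0 0 0 4" --pt "0 0 -3 0 0 0 4" --pt "0 0 -3 0 0 0 4" --pt "0 0 -2 0 0 0 4" --pt "0 0 -1.2 0 0 0 4" --pt "0 0 -0.7 0 0 0 4" --pt "0 0 -0.3 0 0 0 4" --pt "0 0 -0.1 0 0 0 4" --pt "0 0 0 0 0 0 4" --pt "0 0 0 0 0 0 5.2" --pt "0 0 0 0 0 0 5.8" --pt "0 0 0 0 0 0 7" --pt "0 0 0 0 0 0 8.7" --pt "0 0 0 0 0 0 8.7" --pt "0 0 2 0 0 0 8.7" --pt "0 0 3 0 0 0 8.7" --pt "0 0 4 0 0 0 8.7" --pt "0 0 4 0 0 0 8.7" --pt "0 0 2 0 0 0 8.7"

```text
time: 18.58
ee_pos: [0.3988, -0.3051, 0.2017]
eef_rot: [0.765, -0.644, 0.001, 0.0]
ft_force: [-0.2, 0.4, -0.3]
width: 0.0868
```

Call:
play_rows --pt "0.6 1.6 0 0 0 -0.05 8.7" --pt "1 3 0 0 0 -0.07 8.7" --pt "1 3 0 0 0 -0.07 8.7" --pt "1 3 0 0 0 -0.07 8.7" --pt "1 3 0 0 0 -0.07 8.7" --pt "1 3 0 0 0 -0.07 8.7" --pt "1 3 0 0 0 -0.07 8.7" --pt "1 3 0 0 0 -0.07 8.7" --pt "1 3 0 0 0 -0.07 8.7" --pt "1 3 0 0 0 -0.07 8.7" --pt "1 3 0 0 0 -0.07 8.7" --pt "1 3 0 0 0 -0.07 8.7" --pt "1.1 3.4 0 0 0 -0.06 8.7" --pt "0 0 0 0 0 0 8.7" --pt "0 0 0 0 0 0 8.7" --pt "0 0 0 0 0 0 8.7"

```text
time: 20.58
ee_pos: [0.525, 0.0742, 0.1993]
eef_rot: [-0.418, 0.909, 0.0, -0.0]
ft_force: [0.1, -0.9, 0.0]
width: 0.087
```

```bash
python3 - <<'E'
from h import *
D=cam('side');S=cam('scene')
a=S['img'][110:275,150:360,::-1];a=cv2.resize(a,None,fx=2,fy=2);b=D['img'][150:420,130:470,::-1]
im=np.zeros((420,800,3),np.uint8);im[:330,:420]=a;im[:270,420:760]=b;cv2.imwrite('pics/s3.png',im)
# exposed coasters, top z=.014
for n,c,rois in(('S',S,{'blue':(235,210,282,255),'green':(260,195,310,225)}),('D',D,{'blue':(285,215,335,250),'green':(250,230,300,265)})):
    for col,roi in rois.items():
        m=cmask(c,col,roi,90);v,u=np.nonzero(m)
        P=np.array([onz(c,x,y,.014)[:2] for x,y in cv2.convexHull(np.stack([u,v],1).astype(np.int32))[:,0]]).astype(np.float32)
        print(n,col,cv2.minEnclosingCircle(P),np.array([onz(c,x,y,.014)[:2] for x,y in zip(u,v)]).mean(0))
E
```

```text
S blue ((0.616934597492218, -0.017262868583202362), 0.032867249101400375) [ 0.61737221 -0.01710346]
S green ((0.5312355756759644, -0.011099136434495449), 0.03224238380789757) [ 0.52626655 -0.01579496]
D blue ((0.6129788160324097, -0.019892755895853043), 0.03240899369120598) [ 0.61213939 -0.02019908]
D green ((0.5269039273262024, -0.012730407528579235), 0.031636130064725876) [ 0.52619252 -0.01337898]
```

View pics/s3.png

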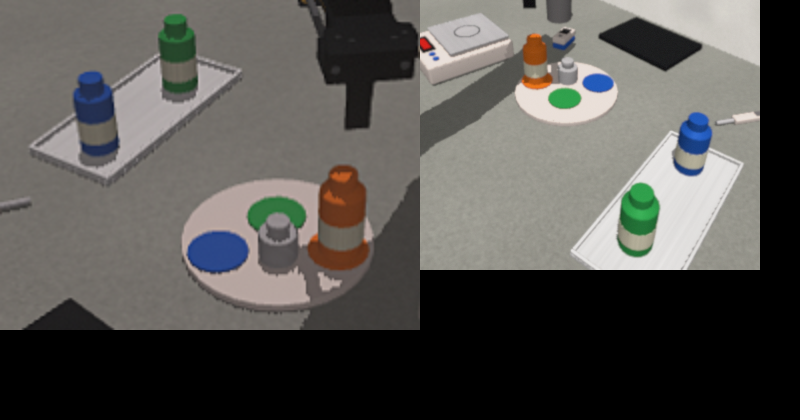

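Both moved bottles stand upright on the tray and the weight has not moved. The bare coasters agree with the pick poses to about 2 mm.

Call:
play_rows --pt "0.1 0.1 -2 0 0 0 8.7" --pt "0 0 -3 0 0 0 8.7" --pt "0 0 -2.5 0 0 0 8.7" --pt "0 0 -2.3 0 0 0 8.7" --pt "0 0 -1.8 0 0 0 8.7" --pt "0 0 -1.5 0 0 0 8.7" --pt "0 0 -1.1 0 0 0 8.7" --pt "0 0 0 0 0 0 8.7" --pt "0 0 0 0 0 0 7" --pt "0 0 0 0 0 0 6" --pt "0 0 0 0 0 0 5.4" --pt "0 0 0 0 0 0 5" --pt "0 0 0 0 0 0 4.6" --pt "0 0 0 0 0 0 4.2" --pt "0 0 0 0 0 0 4" --pt "0 0 0 0 0 0 4"

```text
time: 22.68
ee_pos: [0.5261, 0.0763, 0.0574]
eef_rot: [-0.418, 0.908, 0.0, -0.0]
ft_force: [-0.2, -1.0, 0.6]
width: 0.0473
```

Call:
play_rows --pt "0 0 1 0 0 0 4" --pt "0 0 2 0 0 0 4" --pt "0 0 3 0 0 0 4" --pt "0 0 4 0 0 0 4" --pt "0 0 4 0 0 0 4" --pt "-0.3 -1.6 0 0 0 0.04 4" --pt "-0.3 -3 0 0 0 0.07 4" --pt "-0.4 -3 0 0 0 0.07 4" --pt "-0.4 -3 0 0 0 0.07 4" --pt "-0.4 -3 0 0 0 0.07 4" --pt "-0.4 -3 0 0 0 0.07 4" --pt "-0.4 -3 0 0 0 0.07 4" --pt "-0.4 -3 0 0 0 0.07 4" --pt "-0.4 -3 0 0 0 0.07 4" --pt "-0.3 -3 0 0 0 0.07 4" --pt "-0.3 -3 0 0 0 0.07 4" --pt "-0.2 -3 0 0 0 0.07 4" --pt "-0.2 -2 0 0 0 0.07 4" --pt "0 0 0 0 0 0 4" --pt "0 0 0 0 0 0 4"

```text
time: 25.18
ee_pos: [0.4824, -0.2885, 0.1975]
eef_rot: [0.765, -0.644, -0.0, 0.0]
ft_force: [0.4, 0.1, -2.8]
width: 0.0474
```

Call:
play_rows --pt "0 0 -1.5 0 0 0 4" --pt "0 0 -3 0 0 0 4" --pt "0 0 -3 0 0 0 4" --pt "0 0 -3 0 0 0 4" --pt "0 0 -2 0 0 0 4" --pt "0 0 -1.2 0 0 0 4" --pt "0 0 -0.7 0 0 0 4" --pt "0 0 -0.3 0 0 0 4" --pt "0 0 -0.1 0 0 0 4" --pt "0 0 0 0 0 0 4" --pt "0 0 0 0 0 0 5.2" --pt "0 0 0 0 0 0 5.8" --pt "0 0 0 0 0 0 7" --pt "0 0 0 0 0 0 8.7" --pt "0 0 0 0 0 0 8.7" --pt "0 0 2 0 0 0 8.7" --pt "0 0 3 0 0 0 8.7" --pt "0 0 4 0 0 0 8.7" --pt "0 0 4 0 0 0 8.7" --pt "0 0 2 0 0 0 8.7"

```text
time: 27.68
ee_pos: [0.4828, -0.29, 0.2019]
eef_rot: [0.765, -0.644, 0.001, 0.0]
ft_force: [0.0, -0.0, -0.7]
width: 0.0869
```

Call:
play_rows --pt "0.5 1.6 0 0 0 0 8.7" --pt "0.9 3 0 0 0 0 8.7" --pt "0.9 3 0 0 0 0 8.7" --pt "0.9 3 0 0 0 0 8.7" --pt "0.9 3 0 0 0 0 8.7" --pt "0.9 3 0 0 0 0 8.7" --pt "0.9 3 0 0 0 0 8.7" --pt "0.9 3 0 0 0 0 8.7" --pt "0.9 3 0 0 0 0 8.7" --pt "0.9 3 0 0 0 0 8.7" --pt "0.6 2.5 -2 0 0 0 8.7" --pt "0 0 -4 0 0 0 8.7" --pt "0 0 0 0 0 0 8.7" --pt "0 0 0 0 0 0 8.7"

```text
time: 29.42
ee_pos: [0.5742, 0.0216, 0.14]
eef_rot: [0.765, -0.644, -0.0, 0.0]
ft_force: [-0.5, -0.0, 0.7]
width: 0.0871
```

```bash
python3 - <<'E'
from h import *
W=cam('wrist');S=cam('scene');print(r.read_state()['ee_pos'],proj(W,(.575,.031,.06)))
im=np.zeros((420,800,3),np.uint8);im[:,:380]=W['img'][:,90:470,::-1]
im[:330,380:]=cv2.resize(S['img'][110:275,150:360,::-1],None,fx=2,fy=2);cv2.imwrite('pics/s4.png',im)
E
```

```text
[0.57487716 0.02132605 0.14085987] [270.86119017 214.08486334]
```

View pics/s4.png

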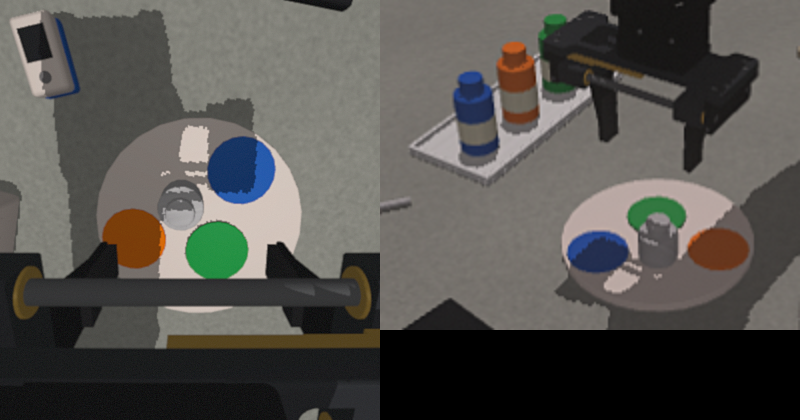

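All three bottles stand on the tray. The weight's knob is at wrist (270,212), where I predicted (271,214). The tool is still about 1 cm short in y, so I correct that and descend.

Call:
play_rows --pt "0 0.95 0 0 0 0 8.7" --pt "0 0 -2 0 0 0 8.7" --pt "0 0 -3 0 0 0 8.7" --pt "0 0 -2.5 0 0 0 8.7" --pt "0 0 -2 0 0 0 8.7" --pt "0 0 -1.5 0 0 0 8.7" --pt "0 0 -0.8 0 0 0 8.7" --pt "0 0 -0.45 0 0 0 8.7" --pt "0 0 0 0 0 0 8.7" --pt "0 0 0 0 0 0 7" --pt "0 0 0 0 0 0 6" --pt "0 0 0 0 0 0 5.4" --pt "0 0 0 0 0 0 5" --pt "0 0 0 0 0 0 4.6" --pt "0 0 0 0 0 0 4.2" --pt "0 0 0 0 0 0 3.6" --pt "0 0 0 0 0 0 3.6" --pt "0 0 0 0 0 0 3.6" --grip_force 35

```text
time: 31.78
ee_pos: [0.5741, 0.0311, 0.0168]
eef_rot: [0.765, -0.644, -0.0, 0.0]
ft_force: [-0.7, 0.7, 1.0]
width: 0.0415
```

Call:
play_rows --pt "0 0 1 0 0 0 3.6" --pt "0 0 2 0 0 0 3.6" --pt "0 0 3 0 0 0 3.6" --pt "0 0 3 0 0 0 3.6" --pt "0 0 3 0 0 0 3.6" --pt "-0.4 1.2 0 0 0 0 3.6" --pt "-0.8 2.3 0 0 0 0 3.6" --pt "-0.8 2.3 0 0 0 0 3.6" --pt "-0.8 2.3 0 0 0 0 3.6" --pt "-0.8 2.3 0 0 0 0 3.6" --pt "-0.8 2.3 0 0 0 0 3.6" --pt "-0.8 2.3 0 0 0 0 3.6" --pt "-0.8 2.3 0 0 0 0 3.6" --pt "-0.8 2.3 0 0 0 0 3.6" --pt "-0.8 2.3 0 0 0 0 3.6" --pt "-0.7 2.2 0 0 0 0 3.6" --pt "-0.3 1.4 0 0 0 0 3.6" --pt "0 0 0 0 0 0 3.6" --pt "0 0 0 0 0 0 3.6"

```text
time: 34.15
ee_pos: [0.4884, 0.2847, 0.1365]
eef_rot: [0.765, -0.644, -0.0, 0.001]
ft_force: [0.6, -0.7, -4.4]
width: 0.0416
```

```bash
python3 - <<'E'
from h import *
W=cam('wrist');print(r.read_state()['ee_pos'],'pan px',proj(W,(.487,.286,.06)))
cv2.imwrite('pics/s5.png',W['img'][:,:,::-1])
E
```

```text
[0.48856623 0.28462768 0.13659747] pan px [279.93582814 219.38893243]
```

View pics/s5.png

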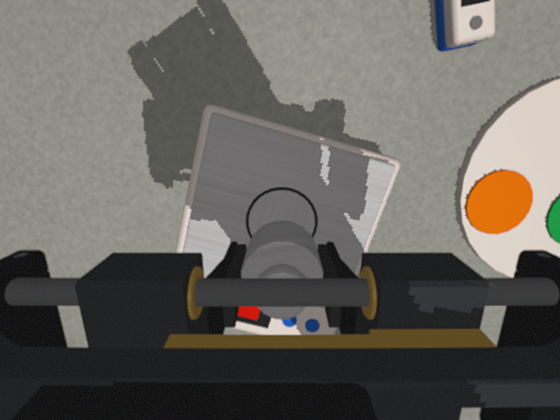

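The ring is centred near (282,220), against (280,219) predicted from the scene and side views. They agree, so I lower the weight.

Call:
play_rows --pt "-0.1 0.1 -1 0 0 0 3.6" --pt "0 0 -2 0 0 0 3.6" --pt "0 0 -1.5 0 0 0 3.6" --pt "0 0 -1 0 0 0 3.6" --pt "0 0 -0.7 0 0 0 3.6" --pt "0 0 -0.4 0 0 0 3.6" --pt "0 0 -0.2 0 0 0 3.6" --pt "0 0 -0.1 0 0 0 3.6" --pt "0 0 0 0 0 0 3.6" --pt "0 0 0 0 0 0 3.6"

```text
time: 35.45
ee_pos: [0.4872, 0.2869, 0.068]
eef_rot: [0.765, -0.644, -0.0, 0.0]
ft_force: [0.5, -0.9, -5.5]
width: 0.0413
```

Call:
play_rows --pt "0 0 -0.1 0 0 0 3.6" --pt "0 0 0 0 0 0 3.6" --pt "0 0 0 0 0 0 3.6"

```text
time: 35.83
ee_pos: [0.4872, 0.2868, 0.0668]
eef_rot: [0.765, -0.644, -0.0, 0.0]
ft_force: [0.4, 0.7, -4.1]
width: 0.0413
```

Call:
play_rows --pt "0 0 -0.05 0 0 0 3.6" --pt "0 0 0 0 0 0 3.6" --pt "0 0 0 0 0 0 4.4" --pt "0 0 0 0 0 0 4.8" --pt "0 0 0 0 0 0 5.5" --pt "0 0 0 0 0 0 7" --pt "0 0 0 0 0 0 8.7" --pt "0 0 0 0 0 0 8.7" --pt "0 0 0 0 0 0 8.7" --pt "0 0 2 0 0 0 8.7" --pt "0 0 3 0 0 0 8.7" --pt "0 0 4 0 0 0 8.7" --pt "0 0 5 0 0 0 8.7" --pt "0 -2 0 0 0 0 8.7" --pt "0 -4 0 0 0 0 8.7" --pt "0 -5 0 0 0 0 8.7" --pt "0 -4 0 0 0 0 8.7" --pt "0 0 0 0 0 0 8.7" --pt "0 0 0 0 0 0 8.7"

```text
time: 38.2
ee_pos: [0.4871, 0.1376, 0.2065]
eef_rot: [0.765, -0.643, -0.0, 0.0]
ft_force: [0.3, 0.9, 0.4]
width: 0.0868
```

```bash
python3 - <<'E'
from h import *
W=cam('scene');D=cam('side')
im=np.zeros((420,800,3),np.uint8);im[:360,:435]=cv2.resize(W['img'][200:320,350:495,::-1],None,fx=3,fy=3)
im[:,435:]=cv2.resize(D['img'][145:250,100:192,::-1],(365,420));cv2.imwrite('pics/s6.png',im)
for c,p in((W,(0,0)),(D,(0,0))): print(proj(c,(.487,.286,.11)),proj(c,(.487,.286,.06)))
E
```

```text
[425.30106257 233.05832304] [420.55409658 252.98086407]
[173.8747025  161.14686621] [177.04738976 180.74936772]
```

View pics/s6.png

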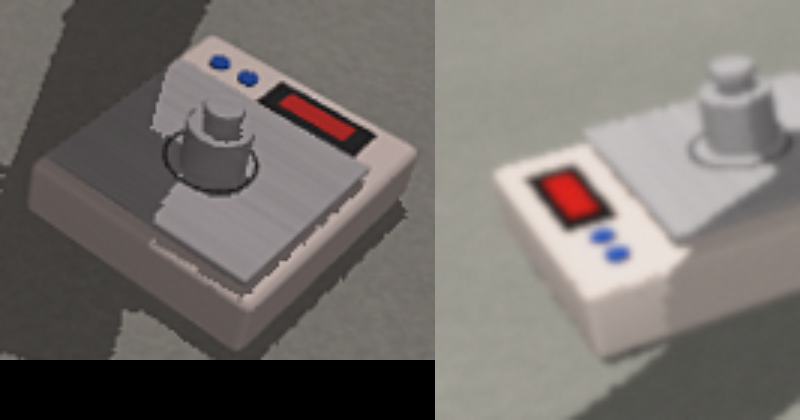

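The weight stands upright inside the ring. Its knob top is at scene (425,234), against (425,233) predicted for the pan centre. Now I return the bottles, orange first.

Call:
play_rows --pt "-0.05 -1.7 0 0 0 0 8.7" --pt "0 -3 0 0 0 0 8.7" --pt "0 -3 0 0 0 0 8.7" --pt "0 -3 0 0 0 0 8.7" --pt "0 -3 0 0 0 0 8.7" --pt "0 -3 0 0 0 0 8.7" --pt "0 -3 0 0 0 0 8.7" --pt "0 -3 0 0 0 0 8.7" --pt "0 -3 0 0 0 0 8.7" --pt "0 -3 0 0 0 0 8.7" --pt "0 -3 0 0 0 0 8.7" --pt "-0.1 -3 0 0 0 0 8.7" --pt "-0.1 -3 0 0 0 0 8.7" --pt "-0.1 -3 0 0 0 0 8.7" --pt "-0.1 -2 0 0 0 0 8.7" --pt "0 0 0 0 0 0 8.7" --pt "0 0 0 0 0 0 8.7"

```text
time: 40.42
ee_pos: [0.4829, -0.2889, 0.2062]
eef_rot: [0.766, -0.643, -0.001, 0.0]
ft_force: [-0.4, 0.5, -0.2]
width: 0.0867
```

Call:
play_rows --pt "0 -0.1 -2 0 0 0 8.7" --pt "0 0 -4 0 0 0 8.7" --pt "0 0 -3 0 0 0 8.7" --pt "0 0 -2.5 0 0 0 8.7" --pt "0 0 -2 0 0 0 8.7" --pt "0 0 -1.5 0 0 0 8.7" --pt "0 0 -0.75 0 0 0 8.7" --pt "0 0 0 0 0 0 8.7" --pt "0 0 0 0 0 0 7" --pt "0 0 0 0 0 0 6" --pt "0 0 0 0 0 0 5.4" --pt "0 0 0 0 0 0 5" --pt "0 0 0 0 0 0 4.6" --pt "0 0 0 0 0 0 4.2" --pt "0 0 0 0 0 0 4" --pt "0 0 0 0 0 0 4" --pt "0 0 2 0 0 0 4" --pt "0 0 4 0 0 0 4" --pt "0 0 5 0 0 0 4" --pt "0 0 4 0 0 0 4" --grip_force 15

```text
time: 42.92
ee_pos: [0.4826, -0.2915, 0.2006]
eef_rot: [0.765, -0.644, 0.0, 0.0]
ft_force: [0.6, -1.0, -1.9]
width: 0.0474
```

Call:
play_rows --pt "0.3 1.6 0 0 0 -0.04 4" --pt "0.3 3 0 0 0 -0.07 4" --pt "0.4 3 0 0 0 -0.07 4" --pt "0.4 3 0 0 0 -0.07 4" --pt "0.4 3 0 0 0 -0.07 4" --pt "0.4 3 0 0 0 -0.07 4" --pt "0.4 3 0 0 0 -0.07 4" --pt "0.4 3 0 0 0 -0.07 4" --pt "0.4 3 0 0 0 -0.07 4" --pt "0.3 3 0 0 0 -0.07 4" --pt "0.3 3 0 0 0 -0.07 4" --pt "0.2 3 0 0 0 -0.07 4" --pt "0.15 2 0 0 0 -0.07 4" --pt "0 0 0 0 0 0 4" --pt "0 0 0 0 0 0 4" --pt "0 0 0 0 0 0 4"

```text
time: 44.92
ee_pos: [0.5262, 0.0735, 0.1988]
eef_rot: [-0.418, 0.909, 0.0, -0.0]
ft_force: [0.1, -0.9, -2.3]
width: 0.0476
```

```bash
python3 - <<'E'
from h import *
S=cam('scene');D=cam('side')
for n,c in(('S',S),('D',D)):
  for col,X in(('blue',(.6135,-.0197)),('green',(.5281,-.0143)),('orange',(.526,.0755))):
    p=proj(c,(*X,.014));x,y=int(p[0]),int(p[1]);m=cmask(c,col,(x-27,y-16,x+27,y+16),90)
    _,lab,st,_=cv2.connectedComponentsWithStats(m);i=1+np.argmax(st[1:,4]);v,u=np.nonzero(lab==i)
    P=np.array([onz(c,a,b,.014)[:2] for a,b in cv2.convexHull(np.stack([u,v],1).astype(np.int32))[:,0]]).astype(np.float32)
    print(n,col,cv2.minEnclosingCircle(P),len(u))
E
```

```text
S blue ((0.616925060749054, -0.017374221235513687), 0.032891057431697845) 491
S green ((0.5319756865501404, -0.010931572876870632), 0.03270919248461723) 424
S orange ((0.5292299389839172, 0.0751454308629036), 0.034090060740709305) 517
D blue ((0.6129788160324097, -0.019892755895853043), 0.03240899369120598) 434
D green ((0.5269039273262024, -0.012730407528579235), 0.031636130064725876) 492
D orange ((0.5244003534317017, 0.07485425472259521), 0.03501934930682182) 466
```

The bare coasters agree with the planned places to within 3 mm.

Call:
play_rows --pt "0 0.2 -1.5 0 0 0 4" --pt "0 0 -3 0 0 0 4" --pt "0 0 -3 0 0 0 4" --pt "0 0 -2.5 0 0 0 4" --pt "0 0 -2 0 0 0 4" --pt "0 0 -1.2 0 0 0 4" --pt "0 0 -0.6 0 0 0 4" --pt "0 0 -0.2 0 0 0 4" --pt "0 0 0 0 0 0 4" --pt "0 0 0 0 0 0 4" --pt "0 0 0 0 0 0 4"

```text
time: 46.4
ee_pos: [0.5264, 0.0769, 0.0592]
eef_rot: [-0.418, 0.908, 0.0, 0.0]
ft_force: [0.4, -0.6, -1.6]
width: 0.0475
```

Call:
play_rows --pt "0 -0.1 -0.15 0 0 0 4" --pt "0 0 0 0 0 0 4" --pt "0 0 0 0 0 0 4" --pt "0 0 0 0 0 0 5.2" --pt "0 0 0 0 0 0 5.8" --pt "0 0 0 0 0 0 7" --pt "0 0 0 0 0 0 8.7" --pt "0 0 0 0 0 0 8.7" --pt "0 0 2 0 0 0 8.7" --pt "0 0 3 0 0 0 8.7" --pt "0 0 4 0 0 0 8.7" --pt "0 0 4 0 0 0 8.7" --pt "0 0 1.5 0 0 0 8.7" --pt "0 0 0 0 0 0 8.7"

```text
time: 48.15
ee_pos: [0.5264, 0.0759, 0.2027]
eef_rot: [-0.418, 0.908, 0.0, 0.0]
ft_force: [0.2, -0.1, 0.0]
width: 0.0869
```

Call:
play_rows --pt "-0.6 -1.6 0 0 0 0.05 8.7" --pt "-1 -3 0 0 0 0.07 8.7" --pt "-1 -3 0 0 0 0.07 8.7" --pt "-1 -3 0 0 0 0.07 8.7" --pt "-1 -3 0 0 0 0.07 8.7" --pt "-1 -3 0 0 0 0.07 8.7" --pt "-1 -3 0 0 0 0.07 8.7" --pt "-1 -3 0 0 0 0.07 8.7" --pt "-1 -3 0 0 0 0.07 8.7" --pt "-1 -3 0 0 0 0.07 8.7" --pt "-1 -3 0 0 0 0.07 8.7" --pt "-1 -3 0 0 0 0.07 8.7" --pt "-1.15 -3.4 0 0 0 0.06 8.7" --pt "0 0 0 0 0 0 8.7" --pt "0 0 0 0 0 0 8.7" --pt "0 0 0 0 0 0 8.7"

```text
time: 50.15
ee_pos: [0.3989, -0.303, 0.2017]
eef_rot: [0.766, -0.643, -0.001, 0.0]
ft_force: [-0.0, 0.7, -0.1]
width: 0.0872
```

```bash
cat > chk.py <<'E'
from h import *
S=cam('scene');D=cam('side');print(r.read_state()['ee_pos'])
im=np.zeros((420,800,3),np.uint8);im[:330,:420]=cv2.resize(S['img'][110:275,150:360,::-1],None,fx=2,fy=2)
im[:270,420:760]=D['img'][150:420,130:470,::-1]
import sys;cv2.imwrite('pics/'+sys.argv[1],im)
E
python3 chk.py s7.png
```

```text
[ 0.39890985 -0.30338871  0.20209296]
```

View pics/s7.png

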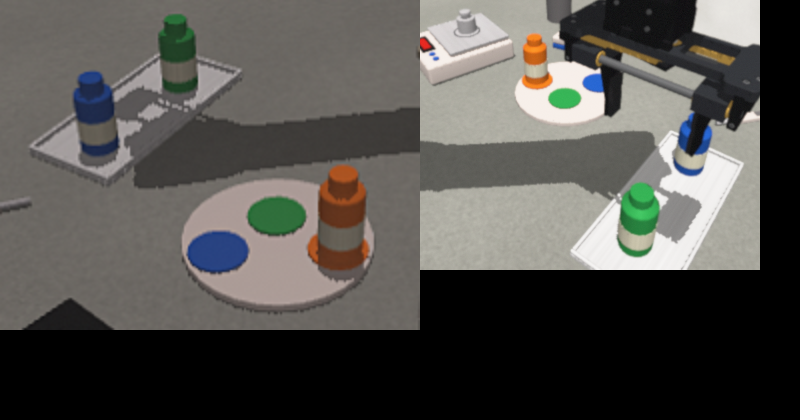

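The orange bottle stands on its coaster, base near (338,262) in the left crop. Green and blue are still on the tray. Next is green.

Call:
play_rows --pt "0 -0.1 -2 0 0 0 8.7" --pt "0 0 -3.6 0 0 0 8.7" --pt "0 0 -3 0 0 0 8.7" --pt "0 0 -2.5 0 0 0 8.7" --pt "0 0 -2 0 0 0 8.7" --pt "0 0 -1.5 0 0 0 8.7" --pt "0 0 -0.75 0 0 0 8.7" --pt "0 0 0 0 0 0 8.7" --pt "0 0 0 0 0 0 7" --pt "0 0 0 0 0 0 6" --pt "0 0 0 0 0 0 5.4" --pt "0 0 0 0 0 0 5" --pt "0 0 0 0 0 0 4.6" --pt "0 0 0 0 0 0 4.2" --pt "0 0 0 0 0 0 4" --pt "0 0 0 0 0 0 4" --pt "0 0 2 0 0 0 4" --pt "0 0 4 0 0 0 4" --pt "0 0 5 0 0 0 4" --pt "0 0 4 0 0 0 4"

```text
time: 52.75
ee_pos: [0.3986, -0.3052, 0.2006]
eef_rot: [0.765, -0.644, 0.0, 0.0]
ft_force: [-0.0, -0.5, -2.4]
width: 0.0477
```

Call:
play_rows --pt "0.6 1.4 0 0 0 0.05 4" --pt "1.2 2.7 0 0 0 0.05 4" --pt "1.2 2.7 0 0 0 0.05 4" --pt "1.2 2.7 0 0 0 0.05 4" --pt "1.2 2.7 0 0 0 0.05 4" --pt "1.2 2.7 0 0 0 0.05 4" --pt "1.2 2.7 0 0 0 0.05 4" --pt "1.2 2.7 0 0 0 0.05 4" --pt "1.2 2.7 0 0 0 0.05 4" --pt "1.2 2.7 0 0 0 0.05 4" --pt "1 2.1 0 0 0 0.05 4" --pt "0.6 1.4 0 0 0 0.05 4" --pt "0 0 0 0 0 0 4" --pt "0 0 0 0 0 0 4" --pt "0 0 0 0 0 0 4" --pt "0 0 0 0 0 0 4"

```text
time: 54.75
ee_pos: [0.5285, -0.0138, 0.1989]
eef_rot: [0.921, -0.389, -0.0, 0.001]
ft_force: [0.1, 0.5, -1.9]
width: 0.0475
```

Call:
play_rows --pt "0 0 -1.5 0 0 0 4" --pt "0 0 -3 0 0 0 4" --pt "0 0 -3 0 0 0 4" --pt "0 0 -2.5 0 0 0 4" --pt "0 0 -2 0 0 0 4" --pt "0 0 -1.2 0 0 0 4" --pt "0 0 -0.6 0 0 0 4" --pt "0 0 -0.3 0 0 0 4" --pt "0 0 0 0 0 0 4" --pt "0 0 0 0 0 0 4" --pt "0 0 0 0 0 0 4"

```text
time: 56.12
ee_pos: [0.5288, -0.0132, 0.0581]
eef_rot: [0.921, -0.389, 0.0, 0.0]
ft_force: [0.0, -0.5, -1.2]
width: 0.0473
```

Call:
play_rows --pt "0 0 -0.05 0 0 0 4" --pt "0 0 0 0 0 0 4" --pt "0 0 0 0 0 0 5.2" --pt "0 0 0 0 0 0 5.8" --pt "0 0 0 0 0 0 7" --pt "0 0 0 0 0 0 8.7" --pt "0 0 0 0 0 0 8.7" --pt "0 0 2 0 0 0 8.7" --pt "0 0 3 0 0 0 8.7" --pt "0 0 4 0 0 0 8.7" --pt "0 0 4 0 0 0 8.7" --pt "0 0 1.5 0 0 0 8.7" --pt "0 0 0 0 0 0 8.7"

```text
time: 57.75
ee_pos: [0.529, -0.0132, 0.2027]
eef_rot: [0.921, -0.389, 0.0, 0.0]
ft_force: [0.2, 0.4, -1.1]
width: 0.0872
```

Call:
play_rows --pt "0.3 -1.8 0 0 0 -0.06 8.7" --pt "0.4 -3 0 0 0 -0.07 8.7" --pt "0.5 -3 0 0 0 -0.08 8.7" --pt "0.5 -3 0 0 0 -0.08 8.7" --pt "0.5 -3 0 0 0 -0.08 8.7" --pt "0.5 -3 0 0 0 -0.08 8.7" --pt "0.4 -3 0 0 0 -0.08 8.7" --pt "0.3 -3 0 0 0 -0.07 8.7" --pt "0.15 -2.2 0 0 0 0 8.7" --pt "0 -1.1 0 0 0 0 8.7" --pt "0 0 0 0 0 0 8.7" --pt "0 0 0 0 0 0 8.7" --pt "0 0 0 0 0 0 8.7"

```text
time: 59.38
ee_pos: [0.5644, -0.273, 0.2025]
eef_rot: [0.766, -0.643, -0.0, 0.0]
ft_force: [-0.4, -1.1, -0.0]
width: 0.0871
```

Call:
play_rows --pt "0 -0.15 -2 0 0 0 8.7" --pt "0 0 -3.6 0 0 0 8.7" --pt "0 0 -3 0 0 0 8.7" --pt "0 0 -2.5 0 0 0 8.7" --pt "0 0 -2 0 0 0 8.7" --pt "0 0 -1.5 0 0 0 8.7" --pt "0 0 -0.8 0 0 0 8.7" --pt "0 0 0 0 0 0 8.7" --pt "0 0 0 0 0 0 7" --pt "0 0 0 0 0 0 6" --pt "0 0 0 0 0 0 5.4" --pt "0 0 0 0 0 0 5" --pt "0 0 0 0 0 0 4.6" --pt "0 0 0 0 0 0 4.2" --pt "0 0 0 0 0 0 4" --pt "0 0 0 0 0 0 4" --pt "0 0 2 0 0 0 4" --pt "0 0 4 0 0 0 4" --pt "0 0 5 0 0 0 4" --pt "0 0 4 0 0 0 4"

```text
time: 61.88
ee_pos: [0.5643, -0.2761, 0.2019]
eef_rot: [0.765, -0.644, 0.001, 0.0]
ft_force: [-0.5, 0.1, -1.6]
width: 0.0476
```

Call:
play_rows --pt "0.2 1.5 0 0 0 -0.084 4" --pt "0.5 2.6 0 0 0 -0.1 4" --pt "0.5 2.6 0 0 0 -0.1 4" --pt "0.5 2.6 0 0 0 -0.1 4" --pt "0.5 2.6 0 0 0 -0.1 4" --pt "0.5 2.6 0 0 0 -0.1 4" --pt "0.5 2.6 0 0 0 -0.1 4" --pt "0.5 2.6 0 0 0 -0.1 4" --pt "0.5 2.6 0 0 0 -0.1 4" --pt "0.5 2.2 0 0 0 -0.1 4" --pt "0.25 1.1 0 0 0 -0.1 4" --pt "0 0 0 0 0 0 4" --pt "0 0 0 0 0 0 4" --pt "0 0 0 0 0 0 4"

```text
time: 63.62
ee_pos: [0.6135, -0.0207, 0.1987]
eef_rot: [-0.324, 0.946, 0.0, -0.0]
ft_force: [-0.8, -0.3, -2.0]
width: 0.0477
```

Call:
play_rows --pt "0.05 0.1 -1.5 0 0 0 4" --pt "0 0 -3 0 0 0 4" --pt "0 0 -3 0 0 0 4" --pt "0 0 -2.5 0 0 0 4" --pt "0 0 -2 0 0 0 4" --pt "0 0 -1.2 0 0 0 4" --pt "0 0 -0.6 0 0 0 4" --pt "0 0 -0.25 0 0 0 4" --pt "0 0 0 0 0 0 4" --pt "0 0 0 0 0 0 4" --pt "0 0 0 0 0 0 4"

```text
time: 65.0
ee_pos: [0.6143, -0.0186, 0.0582]
eef_rot: [-0.324, 0.946, 0.0, 0.0]
ft_force: [-0.2, 0.2, -1.2]
width: 0.0475
```

Release, rise, and retreat away from the stand.

Call:
play_rows --pt "0 0 -0.05 0 0 0 4" --pt "0 0 0 0 0 0 4" --pt "0 0 0 0 0 0 5.2" --pt "0 0 0 0 0 0 5.8" --pt "0 0 0 0 0 0 7" --pt "0 0 0 0 0 0 8.7" --pt "0 0 0 0 0 0 8.7" --pt "0 0 2 0 0 0 8.7" --pt "0 0 3 0 0 0 8.7" --pt "0 0 4 0 0 0 8.7" --pt "0 0 4 0 0 0 8.7" --pt "0 -2 2 0 0 0 8.7" --pt "0 -4 0 0 0 0 8.7" --pt "0 -4 0 0 0 0 8.7" --pt "0 -4 0 0 0 0 8.7" --pt "0 -4 0 0 0 0 8.7" --pt "0 -4 0 0 0 0 8.7" --pt "0 0 0 0 0 0 8.7" --pt "0 0 0 0 0 0 8.7"

```text
time: 67.38
ee_pos: [0.6144, -0.238, 0.2083]
eef_rot: [-0.324, 0.946, 0.0, 0.0]
ft_force: [0.2, 0.4, 1.0]
width: 0.0868
```

```bash
python3 chk.py s8.png; python3 - <<'E'
from h import *
S=cam('scene');D=cam('side')
for col in HUE:
    a=bottle(cmask(S,col,(235,160,345,255)));b=bottle(cmask(D,col,(220,170,335,265)))
    X,e=tri([ray(S,a[0],a[1]),ray(D,b[0],b[1])]);print(col,X.round(4),round(e,4))
E
```

```text
[ 0.61458733 -0.2371211   0.207978  ]
blue [ 0.6175 -0.0165  0.1122] 0.0005
green [ 0.5307 -0.0106  0.1104] 0.0011
orange [0.526  0.0749 0.1108] 0.0006
```

View pics/s8.png

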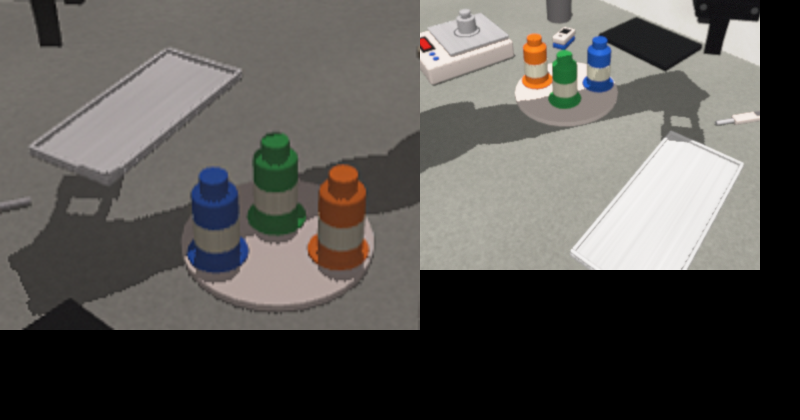

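```bash
python3 -c "
from bench import r
s=r.read_state();print(s['time'],max(abs(v) for v in s['joint_vel']));print(r.close_job())"
```

```text
67.575 0.004465237888994207
the job is handed in; nothing more can be done
None
```

I handed the job in at 67.6 s, with every step done in order: bottles to the tray, weight onto the scale, bottles back on their coasters. The hand-in gives no verdict, so I can't say whether it was judged a success.

- **Bottles:** all three stood on the tray before I touched the weight. In the last pictures each stands upright on the coaster of its own colour. Against where they stood at the start, green is off by about 2 mm, blue by about 3.6 mm and orange by under 1 mm; the limit is 12 mm from the coaster centre.
- **Weight:** it stands upright inside the pan's ring. Its knob lay within about 1 pixel of the spot expected for the pan's centre when I checked right after placing it, and it still stood on the pan in the last side picture.
- **Finger clip:** I never went near it, and it shows undisturbed in the last side picture. I did not measure its position again at the end.
- **Robot:** it ended at rest over the tray side, fingers open, touching nothing.
- **Disagreements:** the camera views differed from each other by 2 to 5 mm on the same points, so I averaged them. Nothing else failed or disagreed.

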